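Reset the tripped mixer breaker in the confectionery

ROBOT

A 6-joint arm with a two-finger parallel gripper is mounted at the origin on the work surface. World frame = base frame: x ahead of the robot, y to its left, z up, the work surface at z = 0. Lengths are in m, angles in rad, forces in N, time in s.
With the tool pointing down it reaches from about 0.35 to 0.775 m from the base axis. Payload 5.5 kg.
Tool frame: the origin (TCP) lies midway between the tips of the shut fingers; the grasp point (between the pads) lies 19 mm behind it; z points along the fingers, y is the line along which they close (so a half turn about z gives the same grasp; the last joint's range is limited). The gripper opens to 85 mm and grips with 20 to 120 N. Pads are 22 mm wide; open, the fingers measure 114 mm over their backs; the gripper's body (76 mm by 85 mm) begins 54 mm behind the grasp point. The pads swing forward as they close: fully open they stand 13 mm farther back than shut.
Start: joints at [1.162, 0.313, 0.046, 1.304, 0, 1.431], TCP at [0.153, 0.554, 0.231] pointing down, gripper open.
Joint ranges: [-2.76, 2.76], [-0.86, 1.69], [-1.03, 1.26], [-2.2, 2.34], [-1.47, 1.5], [-3.14, 3.14]. Speed limits (rad/s): [2.57, 2.57, 3.14, 3.14, 3.14, 3.14].

INTERFACE

Orientations are given as a unit quaternion [w, x, y, z].
In Python, from workcell import env gives the robot as it stands.
- The arm moves only by the tool move_arm, never from a script. Its argument "targets" is a list of rows, each a list of 3 entries, a list of its own where there are three numbers: the shift along the tool's x, y, z in mm, then the turn, a rotation vector about the tool's x, y, z in units of 10 degrees (1.0 is 10 degrees), then the closure, from -1 (fully open) to 1 (shut). In form: [[[dx, dy, dz], [ax, ay, az], gripper], ...]. A call has 1 to 5 rows; each row is the pose to reach, as a shift and turn from the pose commanded when the call began, along the tool's axes at that moment; what a row does not reach only later rows make up. A row lasts 1/8 s, in which the tool goes at most 62.5 mm and 10.7 degrees, less where a joint would pass 70% of its speed; a pose out of reach is approached as far as the arm can. A call with a gripper value outside its range is refused whole. The fingers move at their own pace and stop on an object; "squeeze" is the grip in N (left out, the last holds). Time passes only in rows, so rows that repeat a pose let the fingers close. It gives the time, the measured TCP pose, the force, the opening and the grip force at its end, in the units of the state.
- env.get_state(): the state, without advancing time (a new reading comes with each control period).
- env.read_camera(name): name is "side" or "top" or "wrist"; returns a dict with "pixels" (384x512x3 uint8, red, green, blue), "fovy" (degrees; the focal length in pixels is half the picture's height over the tangent of half this angle, whatever the lens; pixels are square), "cx", "cy" (the principal point, pixels), "dist_coeffs" ([k1, k2, p1, p2, k3] as OpenCV has them; the pictures are not rectified), "extrinsics" (4x4, takes a point from world to camera coordinates); the wrist camera has in their place "mount" (4x4, takes a point from camera to tool coordinates, whose origin is the TCP and whose axes are the flange's). Camera axes: x right, y up, looking along -z (the intrinsics and any distortion apply to the point x, -y, -z); pixel columns grow to the right and rows downward; lengths in m; the calibration is good to about 2 mm. A picture is of the moment at which its call begins: read the wrist's pose just before it. There is no depth.
- env.hand_in(): hands the job in; it is judged then, once.
Trained networks look in a picture, given as the dict that the camera call returned (one of the last four; its "shot" number tells which), for a name from the list of things; names that differ only in an ending like _2 or _b are one class to them, and where a whole thing is asked for, a point or a joint stands for the part that bears it (a point fixed in the world has none). Each returns a list of dicts, best first, with "confidence" (0 to 1); they miss things now and then, are a little off and sometimes report something else, mostly with a low value. They report only what shows in the picture. A call takes as long as a camera call.
- env.spot_in(thing, picture): "centre" ([x, y, z] in m, in world coordinates, good to about 4 mm: the middle of the surface that is visible of it).
- env.regions_of(thing, picture): "mask" (384x512 bool, what is visible of it).
- env.landmark_of(thing, picture): "centre" ([x, y, z] in m, in world coordinates, good to about 4 mm: a listed point, or the origin of a listed thing).
The state is a dict: "clock": time; "joint_pos": joint angles; "qvel": joint speeds; "tau": joint torques, N m; "tcp_pos": TCP position; "orientation": TCP orientation; "wrist_force": force on the tool from outside, world axes, zero at the start; "ft_torque": the same for the moment, N m; "finger_gap": finger opening in m; "grip_force": force on a finger pad.
Only numpy, scipy, OpenCV 4.12 (cv2) and the standard library are available. Lean on these libraries where they do the work, as an engineer would, in place of code of your own. Each camera call takes 0.05 s, during which the arm holds its last target. There are 200 camera calls.

TASK

The mixer's breaker has tripped: of the three breakers on the grey box, its handle stands upright, halfway, while the other two lean away from the robot in the on position. Reset it with the closed fingers, pushing rather than pinching and never with more than 13 N: press its handle towards off (the robot's side) through its stiff last part until it comes up firm and the white flag has moved across, then throw it fully on like its neighbours, and let go. Leave the other two breakers and the nozzle and jar on the box as they are.

Things in the scene. Friction and masses are not known exactly. Their poses are not given: they have to be found in the camera images.
- board: the grey sheet-steel distribution box lying on the bench, 260 (x) by 330 (y) by 50 mm high; origin at the centre of its underside; the three breakers stand on its top side by side, 95 mm apart along its y, their centres 30 mm to +x of its middle; the strip in front of them (its -x side) carries a nozzle and a jar
- breaker: the tripped breaker (any of the three places in the row), fixed: grey case 130 (x) by 76 (y) by 70 mm high; origin at the centre of its underside, z up, x pointing from off to on (away from the robot), y to the left. Its handle swings along x about a pivot at x = 0, y = 0, z = 52 mm, inside the case, which has a flat top at z = 70 mm. Case and handle break above 13 N
- breaker_tip (a point): middle of the tip of the tripped breaker's black handle, 75 mm from the pivot (57 mm above the case when upright); z axis points along the handle, away from the pivot. The handle is 22 mm wide in y and 10 mm thick in x (13 mm at the tip); push it 25 to 40 mm above the case: high for leverage, yet below the tip when it leans far
- breaker_lever (a joint): angle of its handle, rad: 0 upright, positive to +x (on), negative to -x (off). Starts near 0. On: stop at +0.60. Stays where left; 2 to 3 N move it. Towards off the latch begins to resist (5 to 9 N in all) somewhere from -0.05 to -0.42 and after about 0.17 rad more it is solid: this place differs and is unseen. Unless reset, it is solid towards on 0.02 to 0.4 past upright
- trip_bar (a joint): travel of its reset latch, m, shown by a white flag (10 by 8 mm) in a black window (12 by 22 mm) on the case top, 48 mm to +x of the pivot: 0 tripped (flag at the -y end), about 0.006 reset (flag at the +y end, as on the neighbours); above 0.005 counts as reset. The flag cannot be touched: only pressing the handle home to off moves it, and it then stays
- breaker_b_lever (a joint): angle of the handle of one neighbour, same build as the tripped one; it starts, and must stay, on (about +0.59)
- breaker_c_lever (a joint): angle of the handle of the other neighbour; it starts, and must stay, on (about +0.59)
- breaker_b: one neighbouring breaker's case, same build; origin at the centre of its underside
- breaker_c: the other neighbouring breaker's case, same build; origin at the centre of its underside
- nozzle: loose steel piping nozzle, a cone 32 mm across its foot and 45 mm high, standing on the box in front of the breakers; origin at the centre of its underside
- jar: loose small glass jar, 44 mm across and 55 mm high, standing on the box in front of the breakers; origin at the centre of its underside

How it is judged:
By the outcome, as a careful person would: the job done as asked, in the order asked, and still so for the second after the job is handed in, with the robot touching nothing.
It also fails if it takes over 51 s, if anything falls off the work surface, if the arm or the gripper's body presses on something with over 40 N, if the wrist force passes 120 N, or if a joint passes its speed limit or range.

## Working session

There is one attempt and no reset: what is moved stays moved. The work goes in short steps, Python scripts to look and compute and a tool call to move; the robot and the scene stay as the last step left them, time stands still between calls to the robot, and variables do not carry over. Pictures are saved under pics/ and viewed, at most 10 in all, crops included, and the job is handed in when it is done.

Besides the shell and the picture viewer there is one more tool, called after "Call:" as a command line: name --argument value ..., lists and objects as JSON in quotes. move_arm: Moves the arm, as the interface text tells. Its arguments: {"type":"object","properties":{"targets":{"type":"array","items":{"type":"array"}},"squeeze":{"type":"number"}},"required":["targets"]}

```bash
mkdir -p pics; ls; python3 - <<'E'
from workcell import env
import cv2
s=env.get_state(); print({k:s[k] for k in('clock','tcp_pos','orientation','wrist_force','finger_gap')})
ims=[]
for c in('top','side'):
    p=env.read_camera(c); ims.append(p['pixels'][:,:,::-1])
    for t in('breaker','breaker_b','breaker_tip','board','nozzle','jar'):
        for d in env.landmark_of(t,p)[:3]: print(c,t,d['centre'],d['confidence'])
    cv2.imwrite(f'pics/{c}1.png',ims[-1])
E
```

```text
pics
{'clock': 0.0, 'tcp_pos': array([0.15248968, 0.55387181, 0.23039508]), 'orientation': array([-2.67952145e-04,  1.33983228e-01,  9.90983168e-01, -8.84783553e-04]), 'wrist_force': array([-0.13205866, -0.07678782,  0.27820848]), 'finger_gap': 0.08559815142789726}
top breaker [0.5644, 0.1443, 0.0532] 0.97
top breaker [0.5468, -0.0478, 0.0489] 0.87
top breaker [0.5549, 0.0478, 0.0532] 0.63
top breaker_b [0.5644, 0.1443, 0.0532] 0.97
top breaker_b [0.5468, -0.0478, 0.0489] 0.87
top breaker_b [0.5549, 0.0478, 0.0532] 0.63
top breaker_tip [0.549, -0.0486, 0.0482] 0.38
top nozzle [0.4202, 0.0033, 0.0503] 0.74
top jar [0.444, 0.1471, 0.051] 0.7
side breaker [0.5463, -0.0486, 0.0476] 0.86
side breaker [0.5673, 0.1444, 0.0506] 0.6
side breaker [0.5564, 0.0502, 0.055] 0.57
side breaker_b [0.5463, -0.0486, 0.0476] 0.86
side breaker_b [0.5673, 0.1444, 0.0506] 0.6
side breaker_b [0.5564, 0.0502, 0.055] 0.57
side breaker_tip [0.5558, 0.0487, 0.18] 0.74
side board [0.5257, 0.051, -0.0021] 0.62
side nozzle [0.4197, 0.0028, 0.0493] 0.86
side jar [0.4455, 0.1462, 0.0519] 0.63
```

View pics/top1.png

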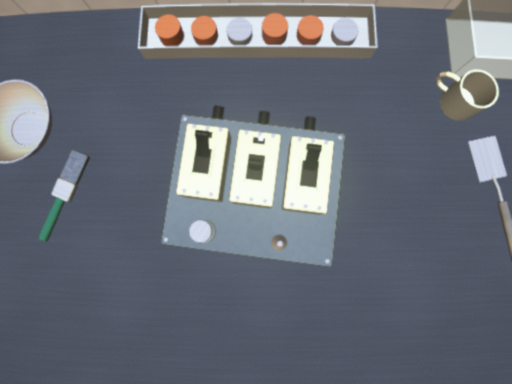

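View pics/side1.png

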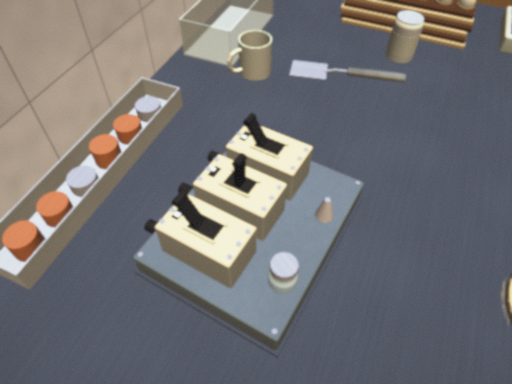

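The middle breaker is tripped: its handle stands upright at about (255,165) in the top view, and its flag window is at about (260,140). The landmarks give its base at (0.556, 0.048, 0.050) with a yaw of about -5.6°, and the tip height of 0.18 matches the expected 0.177. I'll close the fingers and move over.

Call:
move_arm --targets '[[[-48,-32,0],[0,0,-0.3],1],[[-96,-63,0],[0,0,-0.6],1],[[-144,-95,0],[0,0,-0.97],1],[[-192,-126,0],[0,0,-0.97],1],[[-240,-158,0],[0,0,-0.97],1]]' --squeeze 20

```text
clock: 1.32
tcp_pos: [0.3432, 0.337, 0.2316]
orientation: [0.0, 0.05, 0.999, 0.0]
wrist_force: [1.2, 1.1, -0.7]
finger_gap: 0.0002
grip_force: 0.0
```

```bash
cat > h.py <<'E'
import numpy as np
from workcell import env
from scipy.spatial.transform import Rotation as Ro
YAW=-0.0985; C=np.array([0.556,0.0484,0.05])
Rb=Ro.from_euler('z',YAW).as_matrix()
def st():
    s=env.get_state(); q=s['orientation']; R=Ro.from_quat(np.r_[q[1:],q[0]]).as_matrix(); return s,R
def rep(t=None):
    s,R=st(); print('t',round(s['clock'],2),'board mm',np.round(Rb.T@(s['tcp_pos']-C)*1e3,1),'Fb',np.round(Rb.T@s['wrist_force'],2),'gap',round(s['finger_gap'],4))
    des=np.column_stack([-Rb[:,0],Rb[:,1],[0,0,-1]])
    print('turn/10deg',np.round(np.degrees(Ro.from_matrix(R.T@des).as_rotvec())/10,3))
    if t is not None: print('shift mm',np.round(R.T@(Rb@np.array(t)+C*1e3-s['tcp_pos']*1e3),1))
E
python3 -c "
from h import *
rep([45,0,165])"
```

```text
t 1.32 board mm [-240.1  266.3  181.6] Fb [ 1.08  1.24 -0.67] gap 0.0002
turn/10deg [ 0.004  0.005 -0.004]
shift mm [-285.3 -266.1   16.6]
```

Call:
move_arm --targets '[[[-42,-40,0],[0,0,0],1],[[-84,-80,0],[0,0,0],1],[[-126,-120,0],[0,0,0],1],[[-170,-160,0],[0,0,0],1],[[-210,-200,0],[0,0,0],1]]'

```text
clock: 1.95
tcp_pos: [0.5326, 0.1168, 0.2315]
orientation: [0.0, 0.05, 0.999, 0.0]
wrist_force: [0.8, 0.9, 0.0]
finger_gap: 0.0003
grip_force: 0.0
```

Call:
move_arm --targets '[[[-40,-35,0],[0,0,0],1],[[-75,-66,10],[0,0,0],1],[[-75,-66,16],[0,0,0],1],[[-75,-66,16],[0,0,0],1]]'

```text
clock: 2.45
tcp_pos: [0.5985, 0.0454, 0.2144]
orientation: [-0.001, 0.05, 0.999, 0.0]
wrist_force: [0.4, 0.3, 0.8]
finger_gap: -0.0001
grip_force: 0.0
```

```bash
python3 -c "
from h import *
import cv2
rep([35,0,103])
s,R=st()
p=env.read_camera('wrist'); print(p['mount'].round(3).tolist())
cv2.imwrite('pics/w1.png',p['pixels'][:,:,::-1])
for t in('breaker','breaker_tip'):
    for d in env.landmark_of(t,p)[:3]: print(t,d['centre'],d['confidence'],Rb.T@(d['centre']-C)*1e3)
"
```

```text
t 2.45 board mm [ 42.6   1.2 164.4] Fb [0.35 0.36 0.77] gap -0.0001
turn/10deg [ 0.002 -0.013 -0.009]
shift mm [ 7.4 -1.2 61.5]
[[0.0, 0.963, 0.269, 0.068], [1.0, -0.0, 0.0, 0.0], [0.0, 0.269, -0.963, -0.142], [0.0, 0.0, 0.0, 1.0]]
breaker [0.5719, 0.1448, 0.0507] 0.87 [ 6.34287647 97.49634823  0.7       ]
breaker [0.547, -0.0442, 0.0528] 0.78 [  0.14998279 -93.03621609   2.8       ]
breaker [0.5569, 0.048, 0.0534] 0.73 [ 0.93497384 -0.3095544   3.4       ]
breaker_tip [0.554, 0.0536, 0.1757] 0.89 [ -2.50167774   4.97811294 125.7       ]
```

View pics/w1.png

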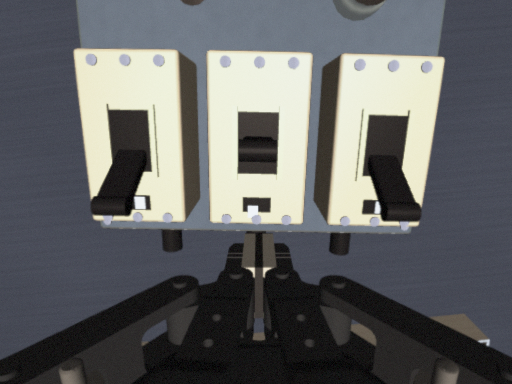

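The wrist view shows the middle handle upright at (258,150). Its white flag is at (252,210), the -y (left) end of its window, so it is tripped. The fingers are on the +x side, clear of everything. I'll lower them to 33 mm above the case and creep towards the handle.

Call:
move_arm --targets '[[[0,-1,25],[0,0,0],1],[[0,-1,50],[0,0,0],1],[[5,-1,61],[0,0,0],1],[[14,-1,61],[0,0,0],1],[[18,-1,61],[0,0,0],1]]'

```text
clock: 3.22
tcp_pos: [0.581, 0.0465, 0.1555]
orientation: [0.001, 0.049, 0.999, 0.0]
wrist_force: [0.7, 0.2, 0.3]
finger_gap: 0.0001
grip_force: 0.0
```

Call:
move_arm --targets '[[[2,0,0],[0,0,0],1],[[4,0,0],[0,0,0],1],[[6,0,0],[0,0,0],1],[[8,0,0],[0,0,0],1]]'

```text
clock: 3.72
tcp_pos: [0.5733, 0.0468, 0.1543]
orientation: [0.0, 0.05, 0.999, 0.0]
wrist_force: [-0.2, -0.3, -0.5]
finger_gap: -0.0001
grip_force: 0.0
```

```bash
python3 -c "
from h import *
rep()"
```

```text
t 3.73 board mm [ 17.4   0.2 104.3] Fb [-0.15 -0.34 -0.53] gap -0.0001
turn/10deg [ 0.001  0.001 -0.006]
```

Call:
move_arm --targets '[[[1,0,0],[0,0,0],1],[[2,0,0],[0,0,0],1],[[3,0,0],[0,0,0],1],[[3,0,0],[0,0,0],1]]'

```text
clock: 4.22
tcp_pos: [0.5706, 0.0472, 0.1543]
orientation: [0.0, 0.05, 0.999, 0.0]
wrist_force: [1.2, 0.2, -0.6]
finger_gap: -0.0002
grip_force: 0.5
```

Call:
move_arm --targets '[[[1,0,0],[0,0,0],1],[[2,0,0],[0,0,0],1],[[3,0,0],[0,0,0],1],[[3,0,0],[0,0,0],1]]'

```text
clock: 4.72
tcp_pos: [0.5673, 0.0475, 0.1544]
orientation: [0.0, 0.05, 0.999, 0.0]
wrist_force: [1.4, -0.7, -0.0]
finger_gap: -0.0004
grip_force: 0.7
```

Call:
move_arm --targets '[[[1,0,0],[0,0,0],1],[[2,0,0],[0,0,0],1],[[3,0,0],[0,0,0],1],[[3,0,0],[0,0,0],1]]'

```text
clock: 5.22
tcp_pos: [0.5642, 0.0479, 0.1543]
orientation: [-0.0, 0.05, 0.999, 0.0]
wrist_force: [1.5, 0.8, 1.5]
finger_gap: -0.0002
grip_force: 0.6
```

Call:
move_arm --targets '[[[1,0,0],[0,0,0],1],[[2,0,0],[0,0,0],1],[[3,0,0],[0,0,0],1],[[3,0,0],[0,0,0],1]]'

```text
clock: 5.72
tcp_pos: [0.5612, 0.0482, 0.1542]
orientation: [-0.0, 0.05, 0.999, 0.0]
wrist_force: [0.6, 0.4, -0.1]
finger_gap: 0.0003
grip_force: 0.5
```

Call:
move_arm --targets '[[[1,0,0],[0,0,0],1],[[2,0,0],[0,0,0],1],[[3,0,0],[0,0,0],1],[[3,0,0],[0,0,0],1]]'

```text
clock: 6.22
tcp_pos: [0.5582, 0.0483, 0.1543]
orientation: [-0.0, 0.05, 0.999, -0.0]
wrist_force: [1.3, -0.8, 0.1]
finger_gap: 0.0002
grip_force: 0.5
```

Call:
move_arm --targets '[[[1,0,0],[0,0,0],1],[[2,0,0],[0,0,0],1],[[3,0,0],[0,0,0],1],[[3,0,0],[0,0,0],1]]'

```text
clock: 6.72
tcp_pos: [0.5553, 0.0487, 0.1543]
orientation: [-0.0, 0.05, 0.999, -0.0]
wrist_force: [1.6, 0.2, -0.4]
finger_gap: 0.0002
grip_force: 0.5
```

Call:
move_arm --targets '[[[1,0,0],[0,0,0],1],[[2,0,0],[0,0,0],1],[[3,0,0],[0,0,0],1],[[3,0,0],[0,0,0],1]]'

```text
clock: 7.22
tcp_pos: [0.5523, 0.049, 0.1543]
orientation: [-0.0, 0.05, 0.999, 0.0]
wrist_force: [-0.0, -0.5, -0.3]
finger_gap: 0.0001
grip_force: 0.5
```

Call:
move_arm --targets '[[[1,0,0],[0,0,0],1],[[2,0,0],[0,0,0],1],[[3,0,0],[0,0,0],1]]'

```text
clock: 7.6
tcp_pos: [0.5494, 0.0493, 0.1543]
orientation: [0.0, 0.05, 0.999, 0.0]
wrist_force: [2.3, 0.5, -0.6]
finger_gap: -0.0
grip_force: 0.7
```

```bash
python3 -c "
from h import *
import cv2
rep()
p=env.read_camera('wrist')
im=cv2.resize(p['pixels'][20:260,160:360,::-1],None,fx=2.4,fy=2.4,interpolation=cv2.INTER_CUBIC)
cv2.imwrite('pics/w2.png',im)
for d in env.landmark_of('breaker_tip',p)[:1]: print(d['confidence'],Rb.T@(d['centre']-C)*1e3)
"
```

```text
t 7.6 board mm [ -6.6   0.2 104.3] Fb [ 2.23  0.72 -0.57] gap -0.0
turn/10deg [ 0.001  0.001 -0.006]
0.85 [-29.37080324   2.32291138 120.4       ]
```

Call:
move_arm --targets '[[[0.7,0,0],[0,0,0],1],[[1.4,0,0],[0,0,0],1],[[2,0,0],[0,0,0],1]]'

```text
clock: 8.07
tcp_pos: [0.548, 0.0495, 0.1544]
orientation: [0.001, 0.05, 0.999, 0.0]
wrist_force: [4.3, 0.5, -2.4]
finger_gap: 0.0001
grip_force: 1.5
```

Call:
move_arm --targets '[[[0.7,0,0],[0,0,0],1],[[1.4,0,0],[0,0,0],1],[[2,0,0],[0,0,0],1]]'

```text
clock: 8.45
tcp_pos: [0.5467, 0.0496, 0.1547]
orientation: [0.001, 0.05, 0.999, 0.0]
wrist_force: [6.9, -0.8, -1.5]
finger_gap: -0.0002
grip_force: 2.6
```

Call:
move_arm --targets '[[[0.7,0,0],[0,0,0],1],[[1.4,0,0],[0,0,0],1],[[2,0,0],[0,0,0],1]]'

```text
clock: 8.82
tcp_pos: [0.5451, 0.0497, 0.1549]
orientation: [0.002, 0.05, 0.999, -0.0]
wrist_force: [6.9, -1.3, -1.8]
finger_gap: -0.0001
grip_force: 2.8
```

Call:
move_arm --targets '[[[0.7,0,0],[0,0,0],1],[[1.4,0,0],[0,0,0],1],[[2,0,0],[0,0,0],1]]'

```text
clock: 9.2
tcp_pos: [0.5431, 0.0499, 0.1549]
orientation: [0.002, 0.05, 0.999, -0.0]
wrist_force: [7.0, -0.4, -0.7]
finger_gap: 0.0001
grip_force: 2.7
```

Call:
move_arm --targets '[[[0.7,0,0],[0,0,0],1],[[1.4,0,0],[0,0,0],1],[[2,0,0],[0,0,0],1]]'

```text
clock: 9.57
tcp_pos: [0.5411, 0.05, 0.1549]
orientation: [0.002, 0.05, 0.999, -0.0]
wrist_force: [6.3, -0.7, -0.3]
finger_gap: 0.0001
grip_force: 2.6
```

Call:
move_arm --targets '[[[0.5,0,0],[0,0,0],1],[[1,0,0],[0,0,0],1],[[1,0,0],[0,0,0],1]]'

```text
clock: 9.95
tcp_pos: [0.5399, 0.0502, 0.1549]
orientation: [0.001, 0.05, 0.999, -0.0]
wrist_force: [4.9, -0.4, -0.1]
finger_gap: -0.0
grip_force: 2.4
```

Call:
move_arm --targets '[[[0.5,0,0],[0,0,0],1],[[1,0,0],[0,0,0],1],[[1,0,0],[0,0,0],1]]'

```text
clock: 10.32
tcp_pos: [0.5388, 0.0503, 0.1548]
orientation: [0.001, 0.05, 0.999, -0.0]
wrist_force: [5.6, -1.2, -0.3]
finger_gap: -0.0002
grip_force: 2.2
```

Call:
move_arm --targets '[[[0.5,0,0],[0,0,0],1],[[1,0,0],[0,0,0],1],[[1,0,0],[0,0,0],1]]'

```text
clock: 10.7
tcp_pos: [0.5379, 0.0504, 0.1549]
orientation: [0.001, 0.05, 0.999, -0.0]
wrist_force: [5.6, -0.6, -0.6]
finger_gap: -0.0002
grip_force: 2.3
```

```bash
python3 -c "
from h import *
import cv2
rep()
p=env.read_camera('wrist')
im=cv2.resize(p['pixels'][20:260,160:360,::-1],None,fx=2.4,fy=2.4,interpolation=cv2.INTER_CUBIC)
cv2.imwrite('pics/w3.png',im)
for d in env.landmark_of('breaker_tip',p)[:1]: print(d['confidence'],Rb.T@(d['centre']-C)*1e3)
"
```

```text
t 10.7 board mm [-18.2   0.2 104.9] Fb [ 5.64 -0.07 -0.61] gap -0.0002
turn/10deg [-0.     0.017 -0.007]
0.85 [-42.3239343    4.25847218 112.4       ]
```

View pics/w3.png

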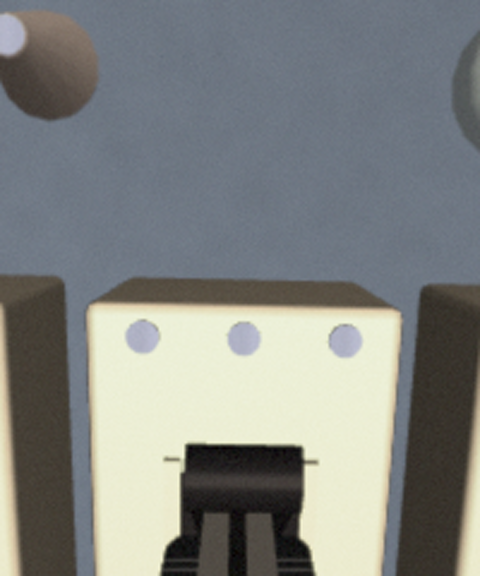

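The crop shows the handle leaning far towards off, with its tip at about (243,470). The gripper hides the flag. The push isn't firm yet, so I'll creep on.

Call:
move_arm --targets '[[[0.5,0,0],[0,0,0],1],[[1,0,0],[0,0,0],1],[[1,0,0],[0,0,0],1]]'

```text
clock: 11.18
tcp_pos: [0.537, 0.0505, 0.1549]
orientation: [0.002, 0.05, 0.999, -0.0]
wrist_force: [6.7, -0.1, -0.5]
finger_gap: -0.0002
grip_force: 2.5
```

```bash
python3 -c "
from h import *
import cv2
rep()
ims=[]
p=env.read_camera('side'); a=p['pixels'][120:280,130:320,::-1]
p=env.read_camera('top'); b=p['pixels'][110:215,170:340,::-1]
ims=[cv2.resize(x,(560,int(560*x.shape[0]/x.shape[1])),interpolation=cv2.INTER_CUBIC) for x in(a,b)]
cv2.imwrite('pics/s2.png',ims[0]);cv2.imwrite('pics/t2.png',ims[1])
"
```

```text
t 11.18 board mm [-19.1   0.2 104.9] Fb [ 6.7   0.54 -0.47] gap -0.0002
turn/10deg [ 0.     0.018 -0.007]
```

View pics/s2.png

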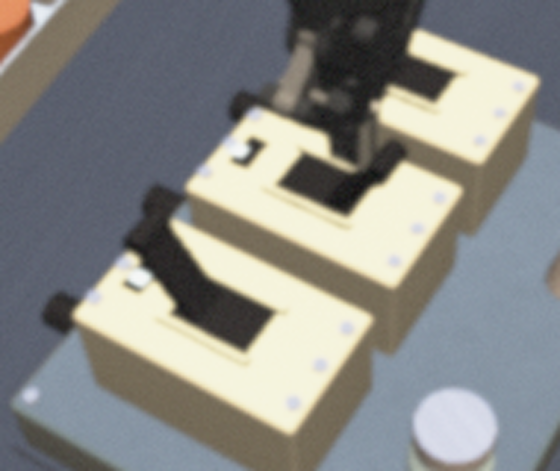

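The side view shows the flag at (240,150) in the middle breaker's window, clear of the gripper. I'll measure it against the first side picture.

```bash
cat > flag.py <<'E'
import sys,cv2,numpy as np
from h import *
def uv(p,P):
    c=p['extrinsics']@np.r_[P,1]; h=p['pixels'].shape[0]; f=h/2/np.tan(np.radians(p['fovy'])/2)
    K=np.array([[f,0,p['cx']],[0,f,p['cy']],[0,0,1]])
    return cv2.projectPoints(np.array([[c[0],-c[1],-c[2]]]),np.zeros(3),np.zeros(3),K,np.array(p['dist_coeffs'],float))[0][0,0]
def strip(p,img):
    # rectified patch of the case top about the window: columns board y -16..16, rows x 38..58 mm
    src=np.float32([uv(p,C+Rb@np.array([x,y,70])/1e3) for x,y in((58,-16),(58,16),(38,16),(38,-16))])
    H=cv2.getPerspectiveTransform(src,np.float32([(0,0),(160,0),(160,100),(0,100)]))
    return cv2.warpPerspective(img,H,(160,100))
if __name__=='__main__':
    p=env.read_camera('side'); n=p['pixels'][:,:,::-1].copy(); o=cv2.imread('pics/side1.png')
    a,b=strip(p,o),strip(p,n); cv2.imwrite(sys.argv[1],cv2.resize(np.vstack([a,b]),None,fx=3,fy=2.5))
    for m in(a,b):
        g=m.mean(2); w=g[30:70].mean(0)[::10]; print(np.round(w).astype(int))
E
python3 flag.py pics/f1.png; python3 -c "
from h import *
rep()"
```

```text
[232 224 197 153 139 154 162 156 132  97  74  73  98 156 209 229]
[235 229 203 142  92  83 105 138 156 158 148 126 118 162 214 233]
t 11.32 board mm [-19.1   0.2 105. ] Fb [ 6.06 -0.53 -1.23] gap -0.0003
turn/10deg [-0.     0.018 -0.007]
```

View pics/f1.png

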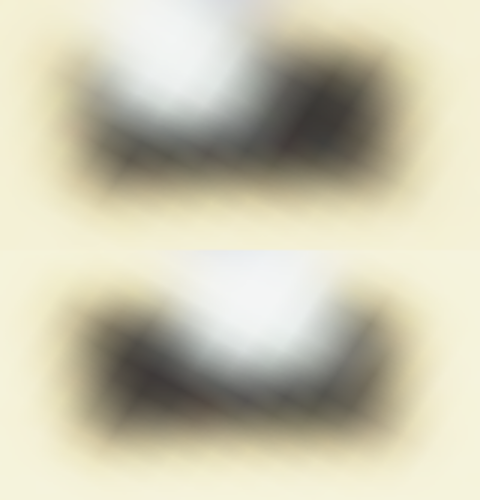

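The flag (white blob) has moved from x≈180 to x≈250, about 4.7 mm of 6, so it isn't home yet. I'll press on.

Call:
move_arm --targets '[[[0.5,0,0],[0,0,0],1],[[1,0,0],[0,0,0],1],[[1,0,0],[0,0,0],1]]'

```text
clock: 11.7
tcp_pos: [0.5365, 0.0505, 0.1552]
orientation: [0.002, 0.05, 0.999, -0.0]
wrist_force: [7.7, -2.0, -1.4]
finger_gap: -0.0001
grip_force: 2.8
```

```bash
python3 flag.py pics/f2.png; python3 -c "
from h import *
rep()"
```

```text
[232 224 197 153 139 154 162 156 132  97  74  73  98 156 209 229]
[235 229 202 142  91  82 106 138 156 159 151 131 120 162 214 233]
t 11.75 board mm [-19.6   0.2 105.2] Fb [ 7.   -0.6  -0.21] gap 0.0
turn/10deg [ 0.     0.024 -0.007]
```

Call:
move_arm --targets '[[[0.4,0,0],[0,0,0],1],[[0.8,0,0],[0,0,0],1],[[0.8,0,0],[0,0,0],1]]'

```text
clock: 12.12
tcp_pos: [0.5362, 0.0505, 0.1553]
orientation: [0.003, 0.05, 0.999, -0.0]
wrist_force: [7.3, -1.1, -0.5]
finger_gap: 0.0002
grip_force: 3.2
```

```bash
python3 flag.py pics/f3.png; python3 -c "
from h import *
rep()"
```

```text
[232 224 197 153 139 154 162 156 132  97  74  73  98 156 209 229]
[235 229 202 141  91  81 100 132 153 158 153 134 123 164 215 233]
t 12.18 board mm [-20.    0.2 105.3] Fb [ 6.95 -0.06 -0.13] gap 0.0003
turn/10deg [-0.     0.029 -0.007]
```

Call:
move_arm --targets '[[[0.5,0,0],[0,0,0],1],[[1,0,0],[0,0,0],1],[[1,0,0],[0,0,0],1]]'

```text
clock: 12.55
tcp_pos: [0.5357, 0.0506, 0.1555]
orientation: [0.003, 0.05, 0.999, -0.0]
wrist_force: [9.9, -1.0, 0.1]
finger_gap: 0.0002
grip_force: 3.6
```

```bash
python3 flag.py pics/f4.png; python3 -c "
from h import *
rep()"
```

```text
[232 224 197 153 139 154 162 156 132  97  74  73  98 156 209 229]
[235 229 202 142  91  79  96 128 150 157 153 134 123 164 214 233]
t 12.6 board mm [-2.040e+01  1.000e-01  1.055e+02] Fb [ 8.97 -1.31 -0.69] gap -0.0
turn/10deg [ 0.     0.035 -0.008]
```

```bash
cat > cen.py <<'E'
import cv2,sys,numpy as np
for f in sys.argv[1:]:
    im=cv2.imread(f).astype(float)
    out=[]
    for m in(im[:250],im[250:]):
        m=m[60:150,60:420]; w=np.clip(m[:,:,0]-95,0,None)*(m[:,:,0]-m[:,:,2]>-6)  # white: blue not below red
        # flag weight only where bluish-white
        out.append((w.sum(0)*np.arange(360)).sum()/w.sum()/15)
    print(f,np.round(out,2),'shift mm',round(out[1]-out[0],2))
E
python3 cen.py pics/f?.png
```

```text
pics/f1.png [ 8.38 13.32] shift mm 4.94
pics/f2.png [ 8.38 13.53] shift mm 5.15
pics/f3.png [ 8.38 13.9 ] shift mm 5.52
pics/f4.png [ 8.38 14.04] shift mm 5.66
```

Call:
move_arm --targets '[[[0.4,0,0],[0,0,0],1],[[0.4,0,0],[0,0,0],1]]'

```text
clock: 12.85
tcp_pos: [0.5355, 0.0506, 0.1556]
orientation: [0.003, 0.05, 0.999, -0.0]
wrist_force: [10.1, -1.0, -0.1]
finger_gap: 0.0002
grip_force: 3.8
```

```bash
python3 flag.py pics/f5.png >/dev/null; python3 cen.py pics/f5.png; python3 -c "
from h import *
rep()"
```

```text
pics/f5.png [ 8.38 14.15] shift mm 5.76
t 12.9 board mm [-2.060e+01  1.000e-01  1.056e+02] Fb [ 8.72  0.   -0.75] gap 0.0004
turn/10deg [ 0.     0.038 -0.008]
```

Call:
move_arm --targets '[[[0.3,0,0],[0,0,0],1],[[0.5,0,0],[0,0,0],1],[[0.5,0,0],[0,0,0],1]]'

```text
clock: 13.28
tcp_pos: [0.5353, 0.0506, 0.1557]
orientation: [0.004, 0.05, 0.999, -0.0]
wrist_force: [10.0, -1.2, -0.6]
finger_gap: -0.0002
grip_force: 3.9
```

```bash
python3 flag.py pics/f6.png >/dev/null; python3 cen.py pics/f6.png; python3 -c "
from h import *
rep()"
```

```text
pics/f6.png [ 8.38 14.11] shift mm 5.73
t 13.32 board mm [-2.080e+01  1.000e-01  1.056e+02] Fb [ 9.33  0.32 -0.17] gap 0.0
turn/10deg [ 0.     0.041 -0.008]
```

Call:
move_arm --targets '[[[0.3,0,0],[0,0,0],1],[[0.5,0,0],[0,0,0],1],[[0.5,0,0],[0,0,0],1]]'

```text
clock: 13.7
tcp_pos: [0.5351, 0.0506, 0.1558]
orientation: [0.004, 0.05, 0.999, -0.0]
wrist_force: [10.1, -1.0, -1.2]
finger_gap: 0.0002
grip_force: 4.2
```

```bash
python3 flag.py pics/f7.png >/dev/null; python3 cen.py pics/f7.png; python3 -c "
from h import *
rep()"
```

```text
pics/f7.png [ 8.38 14.19] shift mm 5.81
t 13.75 board mm [-21.    0.2 105.8] Fb [ 1.005e+01  1.000e-02 -5.000e-01] gap -0.0002
turn/10deg [ 0.001  0.044 -0.008]
```

The push is firm at about 10 N and the flag has stalled at about 5.8 mm of travel. I'll back off, lift over, and check that the flag stays.

Call:
move_arm --targets '[[[-6,0,0],[0,0,0],1],[[-14,0,0],[0,0,0],1],[[-14,0,-25],[0,0,0],1],[[-14,0,-50],[0,0,0],1],[[-14,0,-50],[0,0,0],1]]'

```text
clock: 14.38
tcp_pos: [0.5458, 0.0498, 0.2055]
orientation: [0.001, 0.05, 0.999, 0.0]
wrist_force: [-0.2, -0.5, -0.4]
finger_gap: -0.0001
grip_force: 0.0
```

```bash
python3 flag.py pics/f8.png >/dev/null; python3 cen.py pics/f8.png; python3 -c "
from h import *
rep([-80,0,153])
p=env.read_camera('side')
for d in env.landmark_of('breaker_tip',p)[:2]: print(d['confidence'],Rb.T@(d['centre']-C)*1e3)"
```

```text
pics/f8.png [ 8.38 14.17] shift mm 5.79
t 14.43 board mm [-10.9   0.3 154.2] Fb [-0.34  0.04  0.05] gap 0.0001
turn/10deg [ 0.001 -0.002 -0.006]
shift mm [69.1 -0.3  1.2]
0.58 [-35.02350601   1.56333827 115.3       ]
```

Call:
move_arm --targets '[[[35,0,0],[0,0,0],1],[[70,0,0],[0,0,0],1],[[70,0,25],[0,0,0],1],[[70,0,50],[0,0,0],1],[[70,0,50],[0,0,0],1]]'

```text
clock: 15.15
tcp_pos: [0.473, 0.0568, 0.1517]
orientation: [-0.003, 0.05, 0.999, 0.0]
wrist_force: [-0.4, 0.2, 0.3]
finger_gap: -0.0003
grip_force: 0.0
```

Call:
move_arm --targets '[[[-5,0,0],[0,0,0],1],[[-10,0,0],[0,0,0],1],[[-14,0,0],[0,0,0],1],[[-17,0,0],[0,0,0],1],[[-20,0,0],[0,0,0],1]]'

```text
clock: 15.78
tcp_pos: [0.4958, 0.0547, 0.1544]
orientation: [0.0, 0.05, 0.999, 0.0]
wrist_force: [0.5, 0.6, -0.4]
finger_gap: 0.0003
grip_force: 0.0
```

```bash
python3 -c "
from h import *
rep()"
```

```text
t 15.78 board mm [-60.5   0.3 104.4] Fb [ 0.45  0.61 -0.37] gap 0.0003
turn/10deg [ 0.001  0.001 -0.006]
```

Call:
move_arm --targets '[[[-3,0,0],[0,0,0],1],[[-6,0,0],[0,0,0],1],[[-9,0,0],[0,0,0],1],[[-12,0,0],[0,0,0],1],[[-14,0,0],[0,0,0],1]]'

```text
clock: 16.4
tcp_pos: [0.5095, 0.0533, 0.1543]
orientation: [-0.0, 0.05, 0.999, 0.0]
wrist_force: [-1.5, 0.1, 2.3]
finger_gap: -0.0001
grip_force: 1.4
```

Call:
move_arm --targets '[[[-3,0,0],[0,0,0],1],[[-6,0,0],[0,0,0],1],[[-9,0,0],[0,0,0],1],[[-12,0,0],[0,0,0],1],[[-14,0,0],[0,0,0],1]]'

```text
clock: 17.02
tcp_pos: [0.5237, 0.0519, 0.1543]
orientation: [0.0, 0.05, 0.999, 0.0]
wrist_force: [-2.3, 0.2, 1.5]
finger_gap: -0.0001
grip_force: 0.9
```

Call:
move_arm --targets '[[[-3,0,0],[0,0,0],1],[[-6,0,0],[0,0,0],1],[[-9,0,0],[0,0,0],1],[[-12,0,0],[0,0,0],1],[[-14,0,0],[0,0,0],1]]'

```text
clock: 17.65
tcp_pos: [0.5376, 0.0505, 0.1543]
orientation: [0.0, 0.05, 0.999, 0.0]
wrist_force: [-1.6, -0.9, 0.9]
finger_gap: -0.0002
grip_force: 0.7
```

```bash
python3 -c "
from h import *
rep()
p=env.read_camera('side')
for d in env.landmark_of('breaker_tip',p)[:2]: print(d['confidence'],Rb.T@(d['centre']-C)*1e3)"
```

```text
t 17.65 board mm [-18.5   0.2 104.3] Fb [-1.47 -1.01  0.89] gap -0.0002
turn/10deg [ 0.     0.001 -0.006]
0.51 [ -1.84279439  -1.68941079 129.6       ]
```

Upright now. I'll carry on into the on side in smaller bites.

Call:
move_arm --targets '[[[-2,0,0],[0,0,0],1],[[-4,0,0],[0,0,0],1],[[-5,0,0],[0,0,0],1]]'

```text
clock: 18.12
tcp_pos: [0.5423, 0.05, 0.1543]
orientation: [-0.0, 0.05, 0.999, 0.0]
wrist_force: [-1.3, -0.5, 1.4]
finger_gap: -0.0003
grip_force: 0.9
```

Call:
move_arm --targets '[[[-2,0,0],[0,0,0],1],[[-4,0,0],[0,0,0],1],[[-5,0,0],[0,0,0],1]]'

```text
clock: 18.5
tcp_pos: [0.5474, 0.0494, 0.1543]
orientation: [0.0, 0.05, 0.999, -0.0]
wrist_force: [-1.3, -0.4, 1.2]
finger_gap: -0.0001
grip_force: 0.9
```

Call:
move_arm --targets '[[[-2,0,0],[0,0,0],1],[[-4,0,0],[0,0,0],1],[[-5,0,0],[0,0,0],1]]'

```text
clock: 18.88
tcp_pos: [0.5522, 0.049, 0.154]
orientation: [-0.0, 0.05, 0.999, 0.0]
wrist_force: [-1.6, -0.7, -0.5]
finger_gap: 0.0003
grip_force: 0.8
```

Call:
move_arm --targets '[[[-2,0,0],[0,0,0],1],[[-4,0,0],[0,0,0],1],[[-5,0,0],[0,0,0],1]]'

```text
clock: 19.25
tcp_pos: [0.5574, 0.0487, 0.1542]
orientation: [-0.0, 0.05, 0.999, 0.0]
wrist_force: [-2.7, -0.1, -0.5]
finger_gap: 0.0002
grip_force: 0.7
```

Call:
move_arm --targets '[[[-2,0,0],[0,0,0],1],[[-4,0,0],[0,0,0],1],[[-5,0,0],[0,0,0],1]]'

```text
clock: 19.62
tcp_pos: [0.5624, 0.048, 0.1543]
orientation: [0.0, 0.05, 0.999, 0.0]
wrist_force: [-2.3, 0.9, -1.0]
finger_gap: 0.0001
grip_force: 0.7
```

Call:
move_arm --targets '[[[-1.5,0,0],[0,0,0],1],[[-3,0,0],[0,0,0],1],[[-4,0,0],[0,0,0],1]]'

```text
clock: 20.0
tcp_pos: [0.5663, 0.0476, 0.1543]
orientation: [0.0, 0.05, 0.999, 0.0]
wrist_force: [-1.8, -0.3, -0.5]
finger_gap: 0.0003
grip_force: 0.7
```

Call:
move_arm --targets '[[[-1,0,0],[0,0,0],1],[[-2,0,0],[0,0,0],1],[[-3,0,0],[0,0,0],1]]'

```text
clock: 20.38
tcp_pos: [0.5692, 0.0473, 0.1543]
orientation: [0.0, 0.05, 0.999, 0.0]
wrist_force: [-2.2, 0.3, -0.0]
finger_gap: -0.0001
grip_force: 0.7
```

```bash
python3 -c "
from h import *
rep()
p=env.read_camera('side')
for d in env.landmark_of('breaker_tip',p)[:3]: print(d['confidence'],Rb.T@(d['centre']-C)*1e3)"
```

```text
t 20.38 board mm [ 13.3   0.2 104.3] Fb [-2.23  0.04 -0.05] gap -0.0001
turn/10deg [ 0.     0.    -0.006]
```

Call:
move_arm --targets '[[[-1,0,0],[0,0,0],1],[[-2,0,0],[0,0,0],1],[[-2,0,0],[0,0,0],1]]'

```text
clock: 20.85
tcp_pos: [0.5713, 0.0471, 0.1543]
orientation: [0.0, 0.05, 0.999, 0.0]
wrist_force: [-1.2, 0.6, -0.3]
finger_gap: 0.0002
grip_force: 0.5
```

Call:
move_arm --targets '[[[-0.7,0,0],[0,0,0],1],[[-1.4,0,0],[0,0,0],1],[[-1.4,0,0],[0,0,0],1]]'

```text
clock: 21.22
tcp_pos: [0.5727, 0.047, 0.1543]
orientation: [0.0, 0.05, 0.999, 0.0]
wrist_force: [-0.4, 0.2, -0.1]
finger_gap: 0.0002
grip_force: 0.5
```

Call:
move_arm --targets '[[[-0.5,0,0],[0,0,0],1],[[-1,0,0],[0,0,0],1],[[-1,0,0],[0,0,0],1]]'

```text
clock: 21.6
tcp_pos: [0.5736, 0.0469, 0.1543]
orientation: [0.0, 0.05, 0.999, 0.0]
wrist_force: [-1.1, -0.3, -0.5]
finger_gap: -0.0001
grip_force: 0.5
```

Call:
move_arm --targets '[[[-0.5,0,0],[0,0,0],1],[[-1,0,0],[0,0,0],1],[[-1,0,0],[0,0,0],1]]'

```text
clock: 21.98
tcp_pos: [0.5746, 0.0468, 0.1543]
orientation: [0.0, 0.05, 0.999, 0.0]
wrist_force: [-0.8, 0.3, 0.0]
finger_gap: -0.0004
grip_force: 0.5
```

Call:
move_arm --targets '[[[-0.5,0,0],[0,0,0],1],[[-1,0,0],[0,0,0],1],[[-1,0,0],[0,0,0],1]]'

```text
clock: 22.35
tcp_pos: [0.5756, 0.0467, 0.1543]
orientation: [0.0, 0.05, 0.999, 0.0]
wrist_force: [-1.2, 0.2, -0.2]
finger_gap: 0.0001
grip_force: 0.5
```

Call:
move_arm --targets '[[[-0.5,0,0],[0,0,0],1],[[-1,0,0],[0,0,0],1],[[-1,0,0],[0,0,0],1]]'

```text
clock: 22.72
tcp_pos: [0.5765, 0.0466, 0.1543]
orientation: [-0.0, 0.05, 0.999, 0.0]
wrist_force: [-2.3, 0.0, 0.8]
finger_gap: 0.0
grip_force: 0.8
```

Call:
move_arm --targets '[[[-0.5,0,0],[0,0,0],1],[[-1,0,0],[0,0,0],1],[[-1,0,0],[0,0,0],1]]'

```text
clock: 23.1
tcp_pos: [0.5766, 0.0466, 0.1542]
orientation: [-0.001, 0.05, 0.999, 0.0]
wrist_force: [-5.1, 0.4, 1.9]
finger_gap: 0.0001
grip_force: 2.7
```

Call:
move_arm --targets '[[[-0.4,0,0],[0,0,0],1],[[-0.7,0,0],[0,0,0],1],[[-0.7,0,0],[0,0,0],1]]'

```text
clock: 23.48
tcp_pos: [0.5767, 0.0466, 0.1541]
orientation: [-0.001, 0.05, 0.999, 0.0]
wrist_force: [-6.7, 0.8, 2.8]
finger_gap: 0.0
grip_force: 3.7
```

It's hard against the on stop at about 7 N. I'll let go, lift clear and check.

Call:
move_arm --targets '[[[5,0,0],[0,0,0],1],[[15,0,0],[0,0,0],1],[[15,0,-30],[0,0,0],1],[[15,0,-60],[0,0,0],1],[[40,0,-80],[0,0,0],1]]'

```text
clock: 24.1
tcp_pos: [0.5399, 0.0501, 0.2358]
orientation: [0.002, 0.05, 0.999, 0.0]
wrist_force: [0.3, 0.5, -0.2]
finger_gap: -0.0
grip_force: 0.0
```

Call:
move_arm --targets '[[[40,0,-10],[0,0,0],1],[[80,0,-20],[0,0,0],1],[[80,0,-20],[0,0,0],1]]'

```text
clock: 24.48
tcp_pos: [0.457, 0.0587, 0.2557]
orientation: [0.001, 0.049, 0.999, 0.0]
wrist_force: [1.1, 0.4, 1.1]
finger_gap: -0.0
grip_force: 0.0
```

```bash
python3 flag.py pics/f9.png >/dev/null; python3 cen.py pics/f9.png; python3 -c "
from h import *
import cv2
rep()
p=env.read_camera('side'); a=p['pixels'][100:300,120:360,::-1]
for t in('breaker_tip','nozzle','jar'):
  for d in env.landmark_of(t,p)[:3]: print(t,d['confidence'],d['centre'],Rb.T@(d['centre']-C)*1e3)
cv2.imwrite('pics/end.png',cv2.resize(a,None,fx=2.8,fy=2.8,interpolation=cv2.INTER_CUBIC))"
```

```text
pics/f9.png [ 8.38 14.13] shift mm 5.74
t 24.52 board mm [-97.9   0.5 205.3] Fb [0.6  0.31 0.44] gap 0.0003
turn/10deg [ 0.001  0.019 -0.004]
breaker_tip 0.66 [0.5981, 0.0445, 0.1663] [ 42.27946182   0.25905172 116.3       ]
nozzle 0.75 [0.4206, 0.0032, 0.0501] [-1.30298684e+02 -5.82962505e+01  1.00000000e-01]
nozzle 0.48 [0.5279, 0.0521, 0.0018] [-28.32765452   0.9186889  -48.2       ]
jar 0.74 [0.4427, 0.1464, 0.0503] [-122.38821005   86.38296152    0.3       ]
```

View pics/end.png

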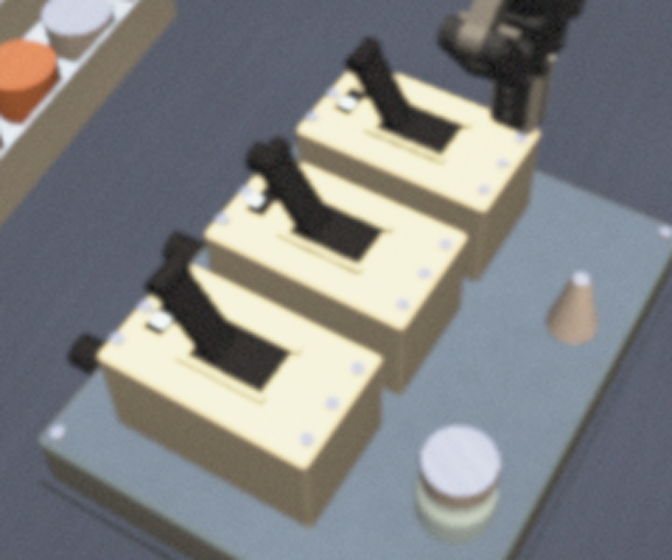

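The picture shows all three handles leaning on alike, with the middle tip at (270,155). The middle flag, at (257,200), sits like its neighbours', and the nozzle at (575,305) and jar at (458,480) are where they were. The tip reading of +42 mm matches +0.60 rad.

```bash
python3 -c "
from workcell import env
print(env.hand_in())"
```

```text
the job is handed in; nothing more can be done
None
```

The mixer's breaker (the middle one) is reset and thrown fully on: the flag moved across about 5.7 mm and stayed, pushing force read about 10 N at most, the neighbours, nozzle and jar were left as they were, and the job was handed in at about 25 s.

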